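Clear the tracking-test carriage and unhitch its drive tongue

TASK

Get the wheel-tracking tester's carriage ready to be taken out: first clear its deck, putting the two small asphalt cores into the dark steel tray and the steel clamp bar into the green bin. Then unhitch the drive: pull the red latch tab aside against its spring, without wrenching the tongue against a closed latch, lift the yellow coupler off the ball, and finish while holding it up still in the gripper, with a clear gap of about 30 mm or more between ball and coupler. Leave the big core and the sample tin on the bench where they stand.

Things in the scene. Friction and masses are not known exactly. Their poses are not given: they have to be found in the camera images.
- tester: wheel-tracking tester, fixed: long grey base with two rails (all below 36 mm under the tongue). Origin on the bench straight below the hitch ball's centre. y runs along the rails: carriage to +y, teal drive housing (165 mm high) 0.32 to 0.52 m to -y. x points away from the robot, z up; yawed up to 0.12 rad. Column and raised test wheel (above 143 mm) stand at y = 430 to 630 mm
- deck (a point): centre of the free part of the blue carriage deck, on its top, 60 mm above the bench; the free part reaches 85 mm either way in the tester's x and 109 mm in y. Next to it, from 109 mm on to +y, stands a white mould with a clamped core, 50 mm above the deck (bolts to 64 mm), which stays there
- hitch_ball: steel hitch ball, 32 mm diameter, on a short neck fixed to the carriage's drawbar; origin at the ball's centre, 85 mm above the bench; axes as the tester. Hidden under the coupler while hitched
- coupler: yellow coupler head at the tongue's free end: hood 56 mm wide (x), 62 mm long (y), from 22 mm below to 24 mm above its origin; neck block 50 mm wide to y = -52 mm; spring barrel on the far side to x = 61 mm at y = -41 mm. Origin at the socket's centre (the ball's centre when hitched, 85 mm above the bench); axes as the tester, tilting with the tongue. Carries the latch
- tongue (a joint): angle of the tongue (rad) about its pin, which lies along the tester's x axis, 240 mm to -y of the ball and as high (85 mm): 0 hitched, grows as the coupler is lifted, stops at 0.6. The coupler moves on an arc of 240 mm radius. Tongue, coupler and latch weigh about 0.75 kg (varies by a quarter) and fall back when let go; lifting at the coupler takes 4 to 7 N
- latch (a joint): travel (m) of the spring latch, a fork closed round the ball's neck: 0 closed, grows as the red tab is pulled straight to the tester's -x (robot side, away from the coupler), stops at 0.022. The ball passes when it is drawn more than 0.016. Spring 6 N closed, 14 N at the stop; it springs shut when let go. Keep it drawn while lifting: the fork has passed the ball after 35 mm of lift
- latch_tab: red upright pull tab of the latch, 10 mm thick (x), 28 mm wide (y); origin in its middle, 14 mm below its top edge, 103 mm above the bench and 68 mm to the tester's -x of the socket's centre when closed; axes as the coupler. 35 mm free between tab and hood; a rod joins the tab to the latch 28 to 41 mm below the origin, above it the tab is free. The coupler can be lifted by it
- core_1: small black asphalt core, 50 mm diameter, 40 mm high, 0.18 kg, standing on the carriage deck; origin at the centre of its underside, z along its axis
- core_2: small black asphalt core, the same as core_1
- clamp_bar: loose bright steel clamp bar lying on the deck, 74 mm (x) by 22 mm (y) by 16 mm high, 0.19 kg; origin at the centre of its underside
- core_tray: plain dark steel tray for the cores, fixed on the bench, outside 130 mm (x) by 170 mm (y), 32 mm high, walls and floor 3 mm; origin at the centre of its underside. It stands at the robot's left or right front
- parts_bin: green plastic bin for hardware, fixed on the bench, outside 130 mm (x) by 170 mm (y), 32 mm high, walls and floor 4 mm; origin at the centre of its underside. It stands on the other side
- marshall_core: big asphalt core, 102 mm diameter, 64 mm high, standing on the bench between tray and bin; leave it. Origin at the centre of its underside
- sample_tin: round closed metal sample tin, 66 mm diameter, 50 mm high, standing on the bench between tray and bin; leave it. Origin at the centre of its underside

How it is judged (in metres and radians):
On the way, in this order (a step that is already met when the one before it is completed fails the run):
1. deck cleared: both small cores in the dark steel tray, the clamp bar in the green bin, let go and at rest (x of core_1 in the frame of core_tray between -0.055 and 0.055 m and y of core_1 in the frame of core_tray between -0.075 and 0.075 m and z of each of core_1, core_2 in the frame of core_tray below 0.05 m and contact force between the fingers and core_1 below 0.1 N and linear speed of each of core_1, core_2, clamp_bar below 0.05 m/s and x of core_2 in the frame of core_tray between -0.055 and 0.055 m and y of core_2 in the frame of core_tray between -0.075 and 0.075 m and contact force between the fingers and core_2 below 0.1 N and x of clamp_bar in the frame of parts_bin between -0.055 and 0.055 m and y of clamp_bar in the frame of parts_bin between -0.075 and 0.075 m and z of clamp_bar in the frame of parts_bin below 0.05 m and contact force between the fingers and clamp_bar below 0.1 N), for 0.2 s.
2. latch drawn aside, more than 14 mm, with the coupler still down on the ball (value of joint latch above 0.014 m and value of joint tongue below 0.06 rad).
3. coupler lifted off the ball, its centre more than 145 mm above the bench, in the fingers (height (world z) of coupler above 0.145 m and contact force between the fingers and coupler above 1 N and contact force between hitch_ball and coupler below 0.2 N), for 0.2 s.
At the end, for the whole second after the job is handed in: Small cores in the dark steel tray, clamp bar in the green bin (origins within 55 and 75 mm of its centre in x and y), let go, at rest; coupler held in the fingers (over 1 N), off the ball, its centre over 145 mm above the bench (60 mm above the ball's centre), tongue slower than 0.08 rad/s (all of step 1 and all of step 3 and velocity of joint tongue between -0.08 and 0.08 rad/s); the arm keeps its last pose, push and grip.
It fails at once if the big core is shifted more than 20 mm or tipped (distance of marshall_core from where it was at the start of the episode above 0.02 m or angle between marshall_core's own z axis and vertical above 0.3 rad).
It fails at once if the sample tin is shifted more than 20 mm or tipped (distance of sample_tin from where it was at the start of the episode above 0.02 m or angle between sample_tin's own z axis and vertical above 0.3 rad).
It fails at once if the coupler is wrenched against the ball (more than 40 N) (contact force between hitch_ball and coupler above 40 N).
It also fails if it takes over 67 s, if anything falls off the work surface, if the arm or the gripper's body presses on something with over 40 N, if the wrist force passes 120 N, or if a joint passes its speed limit or range.

ROBOT

A 6-joint arm with a two-finger parallel gripper is mounted at the origin on the work surface. World frame = base frame: x ahead of the robot, y to its left, z up, the work surface at z = 0. Lengths are in mm, angles in rad, forces in N, time in s.
With the tool pointing down it reaches from about 350 to 775 mm from the base axis. Payload 7.3 kg.
Tool frame: the origin (TCP) lies on the mounting face of the last link; the fingertips stand 178 mm ahead of it and the grasp point (between the pads) lies 159 mm ahead of it; z points along the fingers, y is the line along which they close (so a half turn about z gives the same grasp; the last joint's range is limited). The gripper opens to 92 mm and grips with 3 to 60 N. Pads are 19 mm wide; open, the fingers measure 130 mm over their backs; the gripper's body (75 mm by 190 mm) begins 47 mm behind the grasp point.
Start: joints at [1.15, 0.342, 1.524, -0, 1.275, -0.146], TCP at [142.439, 505.311, 404.741] pointing down, gripper open.
Joint ranges: [-2.53, 2.53], [-0.77, 2.02], [0.04, 2.7], [-1, 4.14], [0.28, 2.66], [-3.11, 3.11]. Speed limits (rad/s): [2.57, 2.57, 3.14, 3.14, 3.14, 3.14].

INTERFACE

Orientations are given as [roll, pitch, yaw] about the fixed x, y, z axes, in that order (R = Rz(yaw) Ry(pitch) Rx(roll)).
In Python, from plant import bot gives the robot as it stands.
- The arm moves only by the shell command python3 shift.py 'ROWS'. ROWS is a JSON object whose key "increments" holds a list of rows, 1 to 5 of them, each of 5 numbers: the finger opening in mm, then dx, dy, dz in mm, then a turn about the tool's z in rad; each row is the pose to reach, as a shift and turn from the pose commanded when the command began, along the tool's axes at that moment; what a row does not reach only later rows make up. A row lasts 1/8 s, in which the tool goes at most 62.5 mm and 0.188 rad, less where a joint would pass 70% of its speed; a pose out of reach is approached as far as the arm can. The fingers move at their own pace and stop on an object; the grip force is fixed at half the most. Time passes only in rows, so rows that do not move let the fingers close. It prints the time, the measured TCP pose, the force, the opening and the grip force at its end. Input that does not fit is refused with a message, and nothing moves.
- bot.get_obs(): the state, without advancing time (a new reading comes with each control period).
- bot.capture(name): name is "scene" or "top"; returns a dict with "color" (384x512x3 uint8, red, green, blue), "K" (3x3 intrinsics, pixels), "R" (3x3) and "t" (3): a world point X has camera coordinates R X + t. Camera axes: x right, y down, z forward; pixel columns grow to the right and rows downward; lengths in mm; the calibration is good to about 2 mm. A picture is of the moment at which its call begins. There is no depth.
- bot.close_job(): hands the job in; it is judged then, once.
The state is a dict: "time": time; "joint_positions": joint angles; "dq": joint speeds; "tau": joint torques, N m; "tool_pos": TCP position; "tcp_rot": TCP orientation; "contact_force": force on the tool from outside, world axes, zero at the start; "moment": the same for the moment, N m; "grip_width": finger opening in mm; "finger_force": force on a finger pad.
Only numpy, scipy, OpenCV 4.12 (cv2) and the standard library are available. Lean on these libraries where they do the work, as an engineer would, in place of code of your own. Each camera call takes 0.05 s, during which the arm holds its last target. There are 200 camera calls.

## Working session

There is one attempt and no reset: what is moved stays moved. The work goes in short steps, Python scripts to look and compute and a shell command to move; the robot and the scene stay as the last step left them, time stands still between calls to the robot, and variables do not carry over. Pictures are saved under pics/ and viewed, at most 10 in all, crops included, and the job is handed in when it is done.

```bash
ls; mkdir -p pics
python3 - <<'E'
from plant import bot
import cv2,numpy as np
o=bot.get_obs();print(o)
for n in("scene","top"):
    c=bot.capture(n);np.savez(f'pics/{n}0.npz',**c);cv2.imwrite(f'pics/{n}0.png',cv2.resize(c['color'][:,:,::-1],(800,600),interpolation=cv2.INTER_CUBIC));print(n,c['K'].tolist(),c['R'].tolist(),c['t'])
E
```

```text
pics
plant.py
shift.py
{'time': 0.0, 'joint_positions': array([ 1.15000382e+00,  3.42711242e-01,  1.52502990e+00,  9.27607286e-06,
        1.27539349e+00, -1.45975130e-01]), 'dq': array([-5.20477620e-04,  9.44252141e-04,  5.13775945e-04,  1.89866478e-03,
       -7.09926854e-04, -8.27684933e-05]), 'tau': array([-8.02065297e-04, -4.31240165e+01, -2.44210750e+01,  7.16783339e-02,
        5.60338818e-02, -1.14420366e-04]), 'tool_pos': array([142.37674614, 505.17975763, 404.04621655]), 'tcp_rot': array([-3.14006837e+00, -2.33067586e-04,  2.86677239e+00]), 'contact_force': array([-0.26205371,  0.23953723, -0.20999264]), 'moment': array([ 0.01203417, -0.05450984, -0.02389984]), 'finger_force': 0.0, 'grip_width': 91.54895856921668}
scene [[410.60770869046706, 0.0, 258.14844933503724], [0.0, 410.60770869046706, 191.05979003801863], [0.0, 0.0, 1.0]] [[-0.6042793345493547, 0.7967416988952989, 0.007010782982085761], [0.6003130012637292, 0.46105062396977287, -0.653495694439387], [-0.5238995956768077, -0.3906852791935167, -0.7568977647418186]] [ 306.18230539 -237.8473133  1301.78765013]
top [[367.4043819370936, 0.0, 251.2081267563521], [0.0, 367.4043819370936, 190.08418000030312], [0.0, 0.0, 1.0]] [[-0.02972641410820584, -0.9994841645212414, -0.01215504732790317], [-0.9939260105382103, 0.030845815910263554, -0.10563910836630508], [0.10595954831852232, 0.008940945817207523, -0.9943302437359678]] [ 10.50703305 514.83709954 927.71940896]
```

View pics/scene0.png

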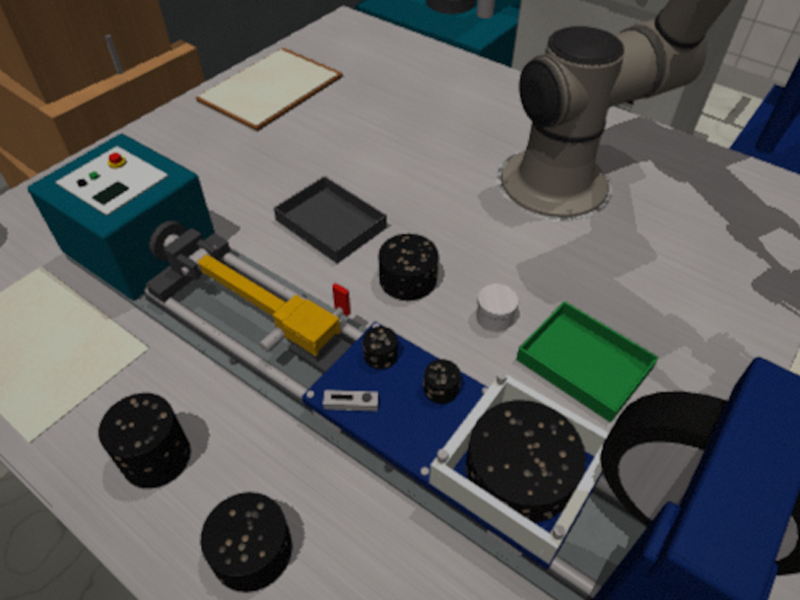

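View pics/top0.png

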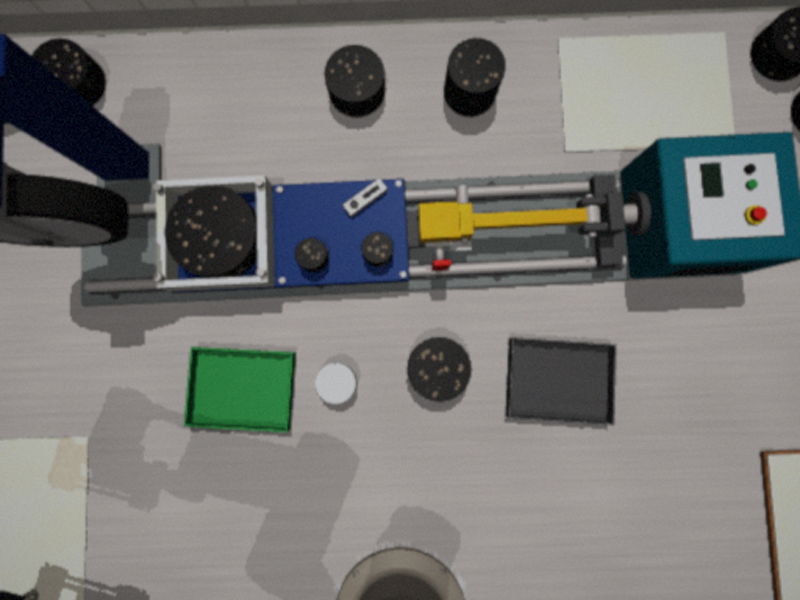

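The pictures (800x600) show the tray at top-view (560,381), the green bin at (241,389), the cores at (311,254) and (377,249), the bar at (365,197), the red tab at (442,264) and the coupler at (445,220). I'll measure these with masks.

```bash
cat > h.py <<'E'
import numpy as np,cv2
def ray(c,u,v,z):
    d=c['R'].T@np.linalg.inv(c['K'])@np.array([u,v,1.]);o=-c['R'].T@c['t'];return o+d*(z-o[2])/d[2]
def proj(c,X):
    p=c['K']@(c['R']@np.array(X,float)+c['t']);return p[:2]/p[2]
def poly(c,pts,z): return np.array([ray(c,u,v,z)[:2] for u,v in pts])
def blobs(m,amin=15):
    cs,_=cv2.findContours(m.astype(np.uint8),cv2.RETR_EXTERNAL,cv2.CHAIN_APPROX_NONE)
    return sorted([k[:,0,:].astype(float) for k in cs if cv2.contourArea(k)>amin],key=len,reverse=True)
def rect(c,k,z):
    P=poly(c,k,z);return cv2.minAreaRect(P.astype(np.float32))
def masks(c):
    h=cv2.cvtColor(c['color'],cv2.COLOR_RGB2HSV).astype(int);H,S,V=h[...,0],h[...,1],h[...,2]
    return dict(green=(abs(H-62)<15)&(S>150)&(V>50),yellow=(abs(H-23)<8)&(S>150)&(V>90),red=((H<6)|(H>174))&(S>170)&(V>90),blue=(abs(H-115)<10)&(S>130)&(V>50),
      dark=(S<90)&(V<75),bright=(S<70)&(V>130))
E
python3 - <<'E'
from h import *
c=dict(np.load('pics/top0.npz'));m=masks(c)
for n,z in(('green',32),('yellow',109),('red',117),('blue',60),('dark',100)):
    for k in blobs(m[n])[:9]: print(n,k.mean(0).round(1),[np.round(x,1) for x in rect(c,k,z)])
h=cv2.cvtColor(c['color'],cv2.COLOR_RGB2HSV)
print(h[115:140,218:262:4,2]);print(h[145:176,190:250:5,1:][::3].tolist())
E
```

```text
green [152.1 248.9] [array([371.5, 248.7]), array([167.7, 125.1]), np.float64(85.4)]
yellow [317.5 139.5] [array([ 625.7, -177.9]), array([ 58.4, 258.2]), np.float64(1.1)]
yellow [481.5 137.8] [array([ 615.6, -561.3]), array([25.6, 21.9]), np.float64(21.0)]
red [282.5 168.1] [array([555.6, -81.5]), array([26. ,  9.6]), np.float64(88.2)]
red [485.5 136. ] [array([ 617.1, -565.4]), array([16.8, 14.5]), np.float64(88.1)]
blue [219.  147.6] [array([619.9,  77.4]), array([167.8, 216.5]), np.float64(1.0)]
blue [ 1.  34.5] [array([946.8, 645.4]), array([70.4,  5.4]), np.float64(2.5)]
blue [116.4 174.2] [array([564.3, 333.2]), array([18.5, 15.3]), np.float64(0.6)]
dark [210.9 141.8] [array([623.3,  52.8]), array([1206.5,  414.4]), np.float64(76.6)]
dark [307.3  13.6] [array([923.8, -23.7]), array([1295.9,  137.2]), np.float64(87.8)]
dark [136.1 149.4] [array([620.2, 275.6]), array([145.4, 140. ]), np.float64(0.7)]
dark [358.3 243.6] [array([ 373.1, -254.3]), array([160.7, 118.7]), np.float64(84.5)]
dark [302.6  49.2] [array([ 856.7, -144.3]), array([ 89.2, 132.6]), np.float64(73.8)]
dark [22
[... 2288 characters left out ...]
, [34, 74], [40, 90], [9, 54]], [[19, 40], [12, 44], [40, 71], [29, 61], [123, 62], [168, 111], [159, 111], [159, 112], [153, 112], [11, 48], [40, 57], [63, 113]], [[28, 45], [6, 40], [36, 57], [0, 46], [156, 67], [163, 111], [163, 111], [152, 114], [155, 110], [9, 28], [5, 49], [6, 43]], [[172, 89], [6, 43], [24, 42], [22, 23], [173, 75], [171, 106], [154, 111], [163, 108], [165, 110], [207, 53], [255, 5], [19, 27]], [[168, 105], [151, 32], [64, 12], [134, 19], [170, 81], [162, 110], [163, 108], [158, 110], [158, 110], [188, 65], [228, 56], [183, 60]], [[167, 107], [237, 56], [212, 53], [177, 59], [157, 107], [164, 109], [161, 111], [162, 110], [162, 110], [161, 106], [169, 65], [164, 76]]]
```

Run:
```python
from h import *
c=dict(np.load('pics/top0.npz'));m=masks(c);print('cam',-c['R'].T@c['t'])
S=cv2.cvtColor(c['color'],cv2.COLOR_RGB2HSV)[...,1]
n=(S<115).astype(np.uint8)
for name,(u0,v0,u1,v1),z in(('c1',(186,145,215,178),100),('c2',(226,144,256,172),100),('bar',(216,111,252,142),76)):
    mm=np.zeros_like(n);mm[v0:v1,u0:u1]=n[v0:v1,u0:u1]
    k=blobs(mm)[0];P=poly(c,k,z)
    print(name,'x',P[:,0].min().round(1),P[:,0].max().round(1),'y',P[:,1].min().round(1),P[:,1].max().round(1),[np.round(q,1) for q in rect(c,k,z)])
s=dict(np.load('pics/scene0.npz'));ms=masks(s)
for nn,z in(('green',32),('red',117),('yellow',109)):
    for k in blobs(ms[nn])[:3]: print(nn,k.mean(0).round(1),[np.round(x,1) for x in rect(s,k,z)])
# yellow hood in top: points y>-115
k=blobs(m['yellow'])[0];P=poly(c,k,109);q=P[P[:,1]>-106];print('hood x',q[:,0].min(),q[:,0].max(),'ymax',P[:,1].max())
k=blobs(m['blue'])[0];print(cv2.boxPoints(rect(c,k,60)).round(1).tolist())
k=blobs(m['red'])[0];print(poly(c,k,117).min(0),poly(c,k,117).max(0))
```

```text
cam [413.7215913  -13.67364621 976.97411166]
c1 x 554.7 604.4 y 92.1 143.1 [array([578.4, 117.6]), array([52.3, 47.9]), np.float64(43.5)]
c2 x 556.5 610.9 y -7.7 40.9 [array([584.9,  16.2]), array([49.8, 50.3]), np.float64(57.6)]
bar x 643.0 713.4 y -11.0 77.6 [array([677.1,  34.3]), array([88.5, 69.6]), np.float64(88.1)]
green [375.8 230.4] [array([383.3, 253.4]), array([169. , 146.1]), np.float64(85.4)]
red [217.6 190.8] [array([574.9, -65.6]), array([58.7, 20.7]), np.float64(41.3)]
red [ 72.9 100.3] [array([ 567.8, -610.2]), array([20.4, 16.6]), np.float64(5.3)]
yellow [172.  192.7] [array([ 634.8, -166.6]), array([ 69.3, 264. ]), np.float64(0.8)]
yellow [ 74.6 103.8] [array([ 567.3, -604.2]), array([23.3, 27.7]), np.float64(74.3)]
hood x 594.2087811484764 652.8194378451806 ymax -49.15712186797005
[[534.0, 184.1999969482422], [537.9000244140625, -32.29999923706055], [705.7000122070312, -29.299999237060547], [701.7999877929688, 187.1999969482422]]
[550.70651063 -94.62243791] [560.28007777 -68.44199635]
```

```bash
cat >> h.py <<'E'
def to(x,y,z,yaw=None):
    "tool-axis shift and turn from the present pose to grasp point x,y,z"
    from plant import bot; from scipy.spatial.transform import Rotation as Ro
    o=bot.get_obs();R=Ro.from_euler('xyz',o['tcp_rot']).as_matrix()
    g=o['tool_pos']+R[:,2]*159
    t=0 if yaw is None else (o['tcp_rot'][2]-yaw+np.pi)%(2*np.pi)-np.pi
    print('t',round(o['time'],2),'grasp',g.round(1),'yaw',o['tcp_rot'][2].round(3),'w',o['grip_width'].round(1),'F',o['contact_force'].round(1),'-> shift',(R.T@(np.array([x,y,z])-g)).round(1),'turn',round(t,3),'q',o['joint_positions'].round(2))
E
python3 - <<'E'
from h import *
c=dict(np.load('pics/top0.npz'))
h=cv2.cvtColor(c['color'],cv2.COLOR_RGB2HSV);S,V=h[...,1].astype(int),h[...,2].astype(int)
m=np.zeros(S.shape,np.uint8);m[113:141,217:251]=((S<85)&(V>120))[113:141,217:251]
m=cv2.morphologyEx(m,cv2.MORPH_CLOSE,np.ones((3,3),np.uint8))
for k in blobs(m,20): print('bar',len(k),[np.round(q,1) for q in rect(c,k,76)],cv2.boxPoints(rect(c,k,76)).round(0).tolist())
d=masks(c)['dark']; d[:,:315]=0; d[:205]=0;d[:,400:]=0;d[280:]=0
for k in blobs(d,500): print('tray',[np.round(q,1) for q in rect(c,k,32)],[np.round(q,1) for q in rect(c,k,3)])
r=ray(c,336*.64,384*.64,50);print('tin',r)
to(579.5,117.6,200,1.589)
E
```

```text
bar 115 [array([675.8,  34.3]), array([83.4, 61.9]), np.float64(88.1)] [[643.0, -6.0], [705.0, -8.0], [708.0, 75.0], [646.0, 77.0]]
tray [array([ 370. , -272.9]), array([173.1, 127.9]), np.float64(84.5)] [array([ 368.6, -280.9]), array([178.4, 131.8]), np.float64(84.5)]
tin [375.38762163  89.21313642  50.        ]Traceback (most recent call last):
  File "<stdin>", line 10, in <module>
  File "h.py", line 22, in to
    print('t',round(o['time'],2),'grasp',g.round(1),'yaw',o['tcp_rot'][2].round(3),'w',o['grip_width'].round(1),'F',o['contact_force'].round(1),'-> shift',(R.T@(np.array([x,y,z])-g)).round(1),'turn',round(t,3),'q',o['joint_positions'].round(2))
                                                                                       ^^^^^^^^^^^^^^^^^^^^^
AttributeError: 'float' object has no attribute 'round'
```

```bash
sed -i "s/o\['grip_width'\].round(1)/round(float(o['grip_width']),1)/" h.py
python3 - <<'E'
from h import *
c=dict(np.load('pics/top0.npz'))
cv2.imwrite('pics/crop1.png',cv2.resize(c['color'][108:180,180:262,::-1],None,fx=8,fy=8,interpolation=cv2.INTER_CUBIC))
to(579.5,117.6,200,1.589)
E
```

```text
t 0.1 grasp [142.3 505.  245.1] yaw 2.867 w 92.1 F [-0.4 -0.   0.5] -> shift [-525.9 -254.2   45.4] turn 1.278 q [ 1.15  0.34  1.52  0.    1.28 -0.15]
```

View pics/crop1.png

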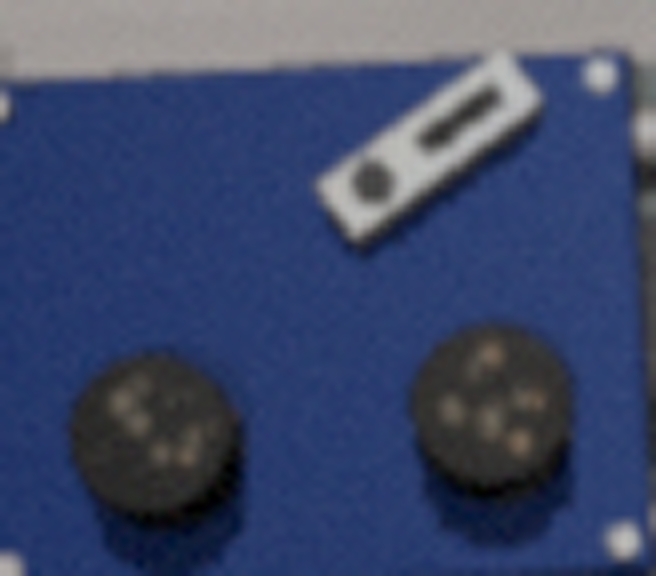

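The crop shows the bar's top face with corners at (318,185), (358,243), (543,100) and (505,55). The core tops are centred at (155,433) and (492,404) in the 8x crop.

Run:
```python
from h import *
c=dict(np.load('pics/top0.npz'))
f=lambda u,v,z:ray(c,180+u/8-.5,108+v/8-.5,z)
P=np.array([f(u,v,76) for u,v in((318,185),(358,243),(543,100),(505,55))])[:,:2]
print(P.round(1),P.mean(0));d=(P[3]-P[0]+P[2]-P[1])/2;print(np.linalg.norm(d),np.arctan2(d[1],d[0]))
print(f(155,433,100),f(492,404,100))
```

```text
[[662.4  70.2]
 [643.4  58.1]
 [687.4  -1.2]
 [702.3  10.4]] [673.86596028  34.35615172]
72.87780422421456 -0.9565054604466997
[580.47525757 118.99126936 100.        ] [586.11368258  16.62018427 100.        ]
```

```bash
python3 shift.py '{"increments":[[92,-62,-30,0,0.18],[92,-124,-60,0,0.36],[92,-186,-90,0,0.54],[92,-248,-120,0,0.72],[92,-300,-145,0,0.9]]}'
```

```text
time: 0.72
tool_pos: [377.5, 296.5, 404.6]
tcp_rot: [-3.141, -0.0, 1.961]
contact_force: [0.3, 0.7, -0.2]
grip_width: 91.7
finger_force: 0.0
```

```bash
python3 -c "
from h import *
to(580,118.3,170,1.589)"
```

```text
t 0.72 grasp [377.4 296.5 245.6] yaw 1.961 w 91.7 F [ 0.3  0.7 -0.2] -> shift [-241.8  119.6   75.5] turn 0.372 q [0.51 0.26 1.64 0.   1.24 0.12]
```

```bash
python3 shift.py '{"increments":[[92,-50,25,0,0.18],[92,-100,50,0,0.372],[92,-150,75,15,0.372],[92,-200,100,45,0.372],[92,-242,120,75,0.372]]}'; python3 shift.py '{"increments":[[92,0,0,0,0]]}'; python3 -c "
from h import *
to(580,118.3,85,1.589)"
```

```text
time: 1.35
tool_pos: [581.7, 119.4, 328.6]
tcp_rot: [3.141, -0.0, 1.594]
contact_force: [-0.2, 0.1, -0.3]
grip_width: 91.7
finger_force: 0.0
time: 1.48
tool_pos: [581.5, 118.5, 326.0]
tcp_rot: [-3.136, 0.001, 1.591]
contact_force: [-1.1, 0.8, 0.2]
grip_width: 91.8
finger_force: 0.0
t 1.48 grasp [580.6 118.4 167. ] yaw 1.591 w 91.8 F [-1.1  0.8  0.2] -> shift [ 0.  -0.1 82. ] turn 0.002 q [ 0.07  0.54  1.44 -0.    1.17  0.05]
```

```bash
python3 shift.py '{"increments":[[75,0,0,45,0],[75,0,0,80,0],[40,0,0,80,0],[40,0,0,80,0],[40,0,0,80,0]]}'; python3 shift.py '{"increments":[[40,0,0,0,0],[40,0,0,0,0]]}';  python3 -c "
from h import *
to(580,118.3,85,1.589)"
```

```text
time: 2.1
tool_pos: [580.6, 121.4, 251.8]
tcp_rot: [3.139, -0.0, 1.595]
contact_force: [-1.2, 0.7, 5.9]
grip_width: 49.5
finger_force: 14.4
time: 2.35
tool_pos: [580.6, 121.4, 251.8]
tcp_rot: [3.139, -0.001, 1.595]
contact_force: [-2.0, 1.2, 7.4]
grip_width: 49.5
finger_force: 30.0
t 2.35 grasp [581.  121.5  92.8] yaw 1.595 w 49.5 F [-2.   1.2  7.4] -> shift [-3.2 -1.1  7.8] turn 0.006 q [0.08 0.62 1.52 0.   1.   0.05]
```

```bash
python3 shift.py '{"increments":[[40,0,0,-50,0],[40,0,0,-90,0],[40,-40,-30,-90,0],[40,-90,-70,-90,0],[40,-140,-105,-90,0]]}'; python3 shift.py '{"increments":[[40,-50,-30,0,0],[40,-105,-50,0,0],[40,-165,-67,0,0],[40,-225,-84,0,0],[40,-285,-100,0,0]]}';  python3 -c "
from h import *
to(366,-313,120,1.48)"
```

```text
time: 2.98
tool_pos: [477.4, -22.3, 340.3]
tcp_rot: [3.14, 0.0, 1.596]
contact_force: [0.5, -1.3, -1.9]
grip_width: 49.5
finger_force: 30.0
time: 3.6
tool_pos: [384.8, -310.5, 340.5]
tcp_rot: [3.14, 0.001, 1.594]
contact_force: [0.8, -1.5, -2.9]
grip_width: 49.3
finger_force: 30.0
t 3.6 grasp [ 385.  -310.7  181.5] yaw 1.594 w 49.3 F [ 0.8 -1.5 -2.9] -> shift [ -1.8 -19.1  61.5] turn 0.114 q [-0.83  0.35  1.7   0.    1.09 -0.86]
```

```bash
python3 shift.py '{"increments":[[40,0,-19,40,0.114],[40,0,-19,75,0.114],[40,0,-19,105,0.114],[40,0,-19,125,0.114],[40,0,-19,135,0.114]]}'; python3 shift.py '{"increments":[[40,0,0,5,0],[40,0,0,5,0]]}';  python3 -c "
from h import *
to(366,-313,37,1.48)"
```

```text
time: 4.22
tool_pos: [366.6, -309.1, 204.2]
tcp_rot: [-3.141, -0.0, 1.481]
contact_force: [-0.8, 0.0, -2.5]
grip_width: 49.8
finger_force: 30.0
time: 4.47
tool_pos: [366.8, -309.2, 200.1]
tcp_rot: [3.141, 0.0, 1.481]
contact_force: [-0.2, -0.1, -0.6]
grip_width: 49.5
finger_force: 30.0
t 4.47 grasp [ 366.9 -309.3   41.1] yaw 1.481 w 49.5 F [-0.2 -0.1 -0.6] -> shift [-3.7 -0.6  4.1] turn 0.001 q [-0.86  0.54  1.89  0.    0.71 -0.77]
```

```bash
python3 shift.py '{"increments":[[40,0,0,3,0],[62,0,0,3,0],[65,0,0,3,0],[65,0,0,-20,0],[65,0,0,-70,0]]}'; python3 shift.py '{"increments":[[65,0,0,-50,0],[75,40,30,-70,0],[75,95,55,-70,0]]}';  python3 -c "
from h import *
to(586,17,170,1.589)"
```

```text
time: 5.1
tool_pos: [366.3, -308.8, 269.2]
tcp_rot: [-3.139, -0.003, 1.481]
contact_force: [0.6, -0.5, -0.7]
grip_width: 65.0
finger_force: 0.0
time: 5.48
tool_pos: [431.0, -219.6, 342.2]
tcp_rot: [3.136, 0.003, 1.478]
contact_force: [0.5, -0.1, -0.3]
grip_width: 74.5
finger_force: 0.0
t 5.47 grasp [ 431.8 -220.1  183.2] yaw 1.478 w 74.5 F [ 0.5 -0.1 -0.3] -> shift [250.4 131.5  13.1] turn -0.111 q [-0.63  0.33  1.73  0.    1.07 -0.54]
```

```bash
python3 shift.py '{"increments":[[75,50,26,0,-0.111],[75,100,52,0,-0.111],[75,150,79,0,-0.111],[75,200,105,0,-0.111],[75,250,131,10,-0.111]]}'; python3 shift.py '{"increments":[[75,0,0,0,0],[75,0,0,0,0]]}'; python3 -c "
from h import *
to(586,17,85,1.589)
from plant import bot
c=bot.capture('top');np.savez('pics/top1.npz',**c)
cv2.imwrite('pics/top1.png',cv2.resize(c['color'][80:300,180:420,::-1],None,fx=2.7,fy=2.7))
"
```

```text
time: 6.1
tool_pos: [583.9, 19.5, 330.7]
tcp_rot: [3.139, 0.0, 1.592]
contact_force: [1.2, -0.2, 0.5]
grip_width: 75.0
finger_force: 0.0
time: 6.35
tool_pos: [582.7, 17.7, 329.7]
tcp_rot: [-3.141, 0.0, 1.593]
contact_force: [-0.8, -0.4, 0.0]
grip_width: 74.6
finger_force: 0.0
t 6.35 grasp [582.6  17.7 170.7] yaw 1.593 w 74.6 F [-0.8 -0.4  0. ] -> shift [-0.7  3.4 85.7] turn 0.004 q [-0.1   0.51  1.47 -0.    1.16 -0.12]
```

View pics/top1.png

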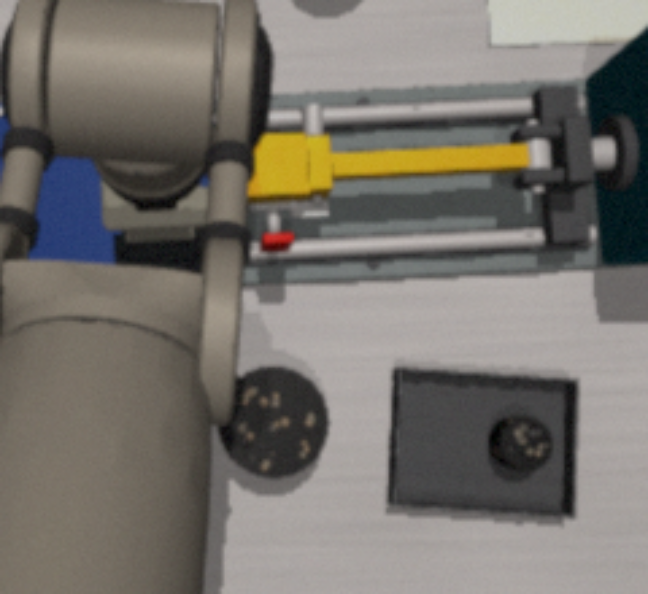

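Core 1 stands in the tray at crop (521,444), and the coupler and tab are undisturbed. Next I'll pick up core 2.

```bash
python3 shift.py '{"increments":[[75,0,3,40,0],[75,0,3,75,0],[75,0,3,84,0],[75,0,3,84,0]]}'; python3 -c "
from h import *
to(586,17,85,1.589)";  python3 shift.py '{"increments":[[40,0,0,0,0],[40,0,0,0,0],[40,0,0,0,0],[40,0,0,0,0]]}'; python3 -c "
from h import *
to(586,17,85,1.589)"
```

```text
time: 6.9
tool_pos: [586.0, 17.0, 246.3]
tcp_rot: [3.141, 0.0, 1.591]
contact_force: [0.0, -0.2, -0.1]
grip_width: 75.1
finger_force: 0.0
t 6.9 grasp [586.   17.   87.3] yaw 1.591 w 75.1 F [ 0.  -0.2 -0.1] -> shift [0.  0.  2.3] turn 0.002 q [-0.1   0.61  1.55  0.    0.98 -0.12]
time: 7.4
tool_pos: [586.0, 17.9, 246.5]
tcp_rot: [3.141, 0.0, 1.592]
contact_force: [-1.3, -0.7, 5.1]
grip_width: 50.0
finger_force: 30.0
t 7.4 grasp [586.2  17.9  87.5] yaw 1.592 w 50.0 F [-1.3 -0.7  5.1] -> shift [-0.9 -0.2  2.5] turn 0.003 q [-0.1   0.61  1.55  0.    0.98 -0.12]
```

```bash
python3 shift.py '{"increments":[[40,0,0,-50,0],[40,0,0,-95,0],[40,-40,-35,-95,0],[40,-80,-75,-95,0],[40,-120,-115,-95,0]]}'; python3 shift.py '{"increments":[[40,-45,-35,0,0.114],[40,-90,-70,0,0.114],[40,-133,-97,0,0.114],[40,-133,-97,0,0.114]]}';  python3 -c "
from h import *
to(373.8,-235,33,1.48)"
```

```text
time: 8.02
tool_pos: [472.1, -105.4, 340.5]
tcp_rot: [-3.142, 0.0, 1.593]
contact_force: [0.4, -0.9, -1.4]
grip_width: 49.4
finger_force: 30.0
time: 8.52
tool_pos: [377.8, -241.9, 340.6]
tcp_rot: [-3.141, 0.0, 1.473]
contact_force: [-0.9, 1.0, -1.6]
grip_width: 49.7
finger_force: 30.0
t 8.53 grasp [ 377.8 -242.   181.6] yaw 1.473 w 49.7 F [-0.9  1.  -1.6] -> shift [  6.6  -4.6 148.6] turn -0.007 q [-0.74  0.27  1.82 -0.    1.05 -0.64]
```

```bash
python3 shift.py '{"increments":[[40,6,-4,50,0],[40,6,-4,95,0],[40,6,-4,125,0],[40,6,-4,140,0],[40,6,-4,145,0]]}'; python3 shift.py '{"increments":[[40,0,0,3,0],[40,0,0,3,0]]}'; python3 -c "
from h import *
to(373.8,-235,32,1.48)"
```

```text
time: 9.15
tool_pos: [376.1, -232.4, 194.8]
tcp_rot: [-3.14, -0.001, 1.479]
contact_force: [0.2, 0.3, -1.2]
grip_width: 49.1
finger_force: 30.0
time: 9.4
tool_pos: [376.1, -233.1, 193.1]
tcp_rot: [3.141, 0.0, 1.478]
contact_force: [0.4, -0.2, -0.8]
grip_width: 49.1
finger_force: 30.0
t 9.4 grasp [ 376.2 -233.2   34.1] yaw 1.478 w 49.1 F [ 0.4 -0.2 -0.8] -> shift [-2.  -2.3  2.1] turn -0.002 q [-0.73  0.51  1.99  0.    0.64 -0.64]
```

```bash
python3 shift.py '{"increments":[[40,0,0,2,0],[62,0,0,2,0],[65,0,0,2,0],[65,0,0,-30,0],[65,0,0,-90,0]]}'; python3 shift.py '{"increments":[[65,0,0,-60,0],[65,40,40,-60,-0.18],[60,80,80,-60,-0.36],[55,120,120,-60,-0.54],[50,160,160,-60,-0.705]]}';  python3 -c "
from h import *
to(674,34.4,170,2.185)"
```

```text
time: 10.02
tool_pos: [375.4, -233.0, 282.4]
tcp_rot: [-3.138, -0.003, 1.478]
contact_force: [1.4, -1.9, 0.3]
grip_width: 64.8
finger_force: 0.0
time: 10.65
tool_pos: [551.2, -87.5, 343.0]
tcp_rot: [3.141, 0.001, 2.188]
contact_force: [0.7, -0.7, 0.1]
grip_width: 51.0
finger_force: 0.0
t 10.65 grasp [551.3 -87.5 184. ] yaw 2.188 w 51.0 F [ 0.7 -0.7  0.1] -> shift [ 28.4 170.6  14. ] turn 0.003 q [-0.29  0.46  1.52 -0.    1.16 -0.91]
```

```bash
python3 shift.py '{"increments":[[50,10,58,0,0],[50,20,116,0,0],[50,28,171,0,0],[50,28,171,14,0],[50,28,171,14,0]]}'; python3 shift.py '{"increments":[[50,0,0,40,0],[50,0,0,75,0],[50,0,0,85,0],[50,0,0,86,0],[50,0,0,86,0]]}'; python3 -c "
from h import *
to(674,34.4,82,2.185)"
```

```text
time: 11.28
tool_pos: [673.1, 32.2, 326.6]
tcp_rot: [-3.138, -0.002, 2.183]
contact_force: [0.8, 0.7, -0.1]
grip_width: 49.8
finger_force: 0.0
time: 11.9
tool_pos: [674.3, 32.0, 244.6]
tcp_rot: [3.139, 0.002, 2.182]
contact_force: [0.4, 0.1, 1.5]
grip_width: 49.6
finger_force: 0.0
t 11.9 grasp [674.8  32.   85.6] yaw 2.182 w 49.6 F [0.4 0.1 1.5] -> shift [2.4 0.8 3.6] turn -0.003 q [-0.07  0.76  1.26  0.    1.12 -0.68]
```

```bash
python3 shift.py '{"increments":[[50,2,0,4,0],[50,2,0,4,0],[15,2,0,4,0],[15,2,0,4,0],[15,2,0,4,0]]}'; python3 shift.py '{"increments":[[15,0,0,0,0],[15,0,0,-20,0],[15,0,0,-65,0],[15,0,0,-110,0]]}'; python3 -c "
from h import *
to(371.5,249,180,1.49)"
```

```text
time: 12.52
tool_pos: [672.8, 34.0, 238.8]
tcp_rot: [3.141, 0.0, 2.183]
contact_force: [1.2, 0.8, -0.9]
grip_width: 24.6
finger_force: 0.5
time: 13.02
tool_pos: [672.6, 34.0, 349.1]
tcp_rot: [-3.14, -0.001, 2.183]
contact_force: [0.9, 0.0, -1.4]
grip_width: 21.8
finger_force: 30.0
t 13.03 grasp [672.3  34.  190.1] yaw 2.183 w 21.8 F [ 0.9  0.  -1.4] -> shift [ 348.8 -122.7   10.7] turn 0.693 q [-0.06  0.66  1.14 -0.    1.34 -0.68]
```

```bash
python3 shift.py '{"increments":[[15,50,-18,0,0.14],[15,105,-37,0,0.28],[15,160,-56,0,0.42],[15,215,-76,0,0.56],[15,270,-95,0,0.693]]}'; python3 -c "
from h import *
to(371.5,249,28,1.49)"
```

```text
time: 13.65
tool_pos: [438.0, 201.1, 348.6]
tcp_rot: [-3.141, -0.0, 1.485]
contact_force: [0.7, 1.5, -2.3]
grip_width: 21.9
finger_force: 30.0
t 13.65 grasp [438.  201.2 189.6] yaw 1.485 w 21.9 F [ 0.7  1.5 -2.3] -> shift [ 42.  -70.3 161.6] turn -0.005 q [0.27 0.32 1.72 0.   1.1  0.36]
```

```bash
python3 shift.py '{"increments":[[15,21,-35,0,0],[15,42,-70,0,0],[15,42,-70,50,0],[15,42,-70,100,0],[15,42,-70,140,0]]}'; python3 shift.py '{"increments":[[15,0,0,15,0],[15,0,0,22,0],[15,0,0,22,0]]}'; python3 -c "
from h import *
to(371.5,249,26,1.49)"
```

```text
time: 14.28
tool_pos: [373.0, 247.9, 207.2]
tcp_rot: [-3.141, 0.0, 1.49]
contact_force: [0.1, 1.1, -1.6]
grip_width: 21.8
finger_force: 30.0
time: 14.65
tool_pos: [373.6, 248.0, 186.8]
tcp_rot: [-3.141, 0.0, 1.49]
contact_force: [-0.5, 0.3, -2.1]
grip_width: 21.7
finger_force: 30.0
t 14.65 grasp [373.6 248.   27.8] yaw 1.49 w 21.7 F [-0.5  0.3 -2.1] -> shift [ 0.8 -2.2  1.8] turn -0.0 q [0.41 0.53 1.98 0.   0.63 0.5 ]
```

```bash
python3 shift.py '{"increments":[[15,0,0,2,0],[40,0,0,2,0],[42,0,0,2,0],[42,0,0,-40,0],[42,0,0,-100,0]]}'; python3 shift.py '{"increments":[[42,0,0,-60,0],[42,0,0,-60,0],[42,0,0,-60,0]]}';  python3 -c "
from h import *
to(555,-81.5,190,1.589)
from plant import bot
c=bot.capture('top');np.savez('pics/top2.npz',**c)
cv2.imwrite('pics/top2.png',cv2.resize(c['color'][80:300,90:420,::-1],None,fx=2.4,fy=2.4))
m=masks(c)
k=blobs(m['red'])[0];print('tab',rect(c,k,117))
"
```

```text
time: 15.28
tool_pos: [373.2, 247.8, 287.1]
tcp_rot: [-3.139, 0.001, 1.49]
contact_force: [1.5, 0.5, 0.5]
grip_width: 41.9
finger_force: 0.0
time: 15.65
tool_pos: [373.1, 247.8, 346.7]
tcp_rot: [3.142, -0.0, 1.49]
contact_force: [0.2, 0.4, 0.6]
grip_width: 41.9
finger_force: 0.0
t 15.65 grasp [373.1 247.8 187.7] yaw 1.49 w 41.9 F [0.2 0.4 0.6] -> shift [-313.5  207.9   -2.4] turn -0.099 q [0.41 0.26 1.81 0.   1.06 0.5 ]
tab ((555.6055908203125, -81.53228759765625), (26.041746139526367, 9.58068561553955), 88.18370819091797)
```

View pics/top2.png

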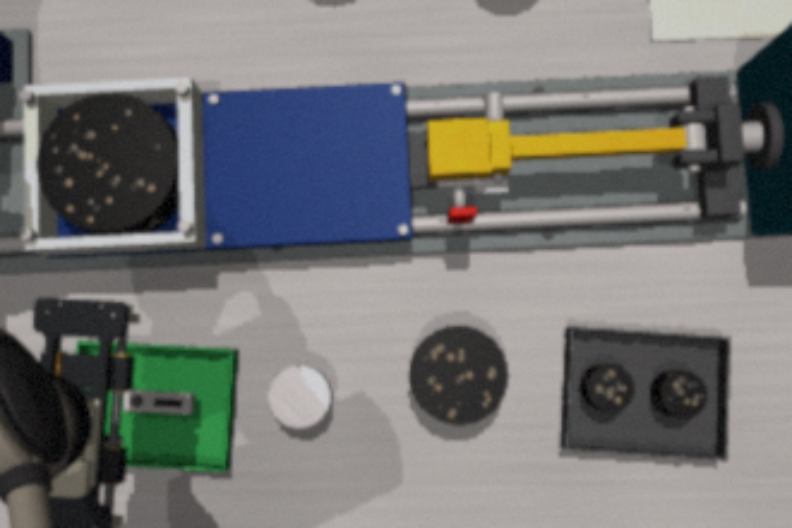

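The deck is empty, both cores are in the tray at (607,388) and (679,394), and the bar is in the bin at (158,402). The tin, big core and tab at (462,213) are undisturbed, so I'll go to the tab.

```bash
python3 shift.py '{"increments":[[26,-50,33,0,-0.099],[26,-100,66,0,-0.099],[26,-150,99,0,-0.099],[26,-200,132,0,-0.099],[26,-250,165,0,-0.099]]}'; python3 shift.py '{"increments":[[26,-40,22,0,0],[26,-62,42,0,0],[26,-62,42,0,0],[26,-62,42,0,0]]}';  python3 -c "
from h import *
to(555.6,-81.5,104,1.589)"
```

```text
time: 16.32
tool_pos: [518.2, -16.5, 344.9]
tcp_rot: [-3.138, -0.001, 1.588]
contact_force: [1.1, 0.7, 0.0]
grip_width: 26.2
finger_force: 0.0
time: 16.82
tool_pos: [560.3, -75.3, 345.2]
tcp_rot: [-3.138, -0.001, 1.589]
contact_force: [0.1, -0.8, 0.3]
grip_width: 26.4
finger_force: 0.0
t 16.82 grasp [559.8 -75.1 186.2] yaw 1.589 w 26.4 F [ 0.1 -0.8  0.3] -> shift [-6.4 -4.  82.2] turn -0.0 q [-0.27  0.47  1.5   0.    1.18 -0.29]
```

```bash
python3 shift.py '{"increments":[[26,-6,-4,0,0],[26,-6,-4,40,0],[26,-6,-4,40,0],[26,-6,-4,40,0]]}';  python3 -c "
from h import *
to(555.6,-81.5,104,1.589)"
```

```text
time: 17.32
tool_pos: [557.1, -81.7, 307.8]
tcp_rot: [3.141, 0.0, 1.589]
contact_force: [0.3, 0.3, 0.1]
grip_width: 25.9
finger_force: 0.0
t 17.32 grasp [557.2 -81.7 148.8] yaw 1.589 w 25.9 F [0.3 0.3 0.1] -> shift [ 0.2 -1.7 44.8] turn 0.0 q [-0.28  0.5   1.55  0.    1.08 -0.3 ]
```

```bash
python3 shift.py '{"increments":[[26,0,-2,0,0],[26,0,-2,15,0],[26,0,-2,30,0],[26,0,-2,40,0],[26,0,-2,46,0]]}'; python3 shift.py '{"increments":[[26,0,0,0,0],[26,0,0,0,0]]}'; python3 -c "
from h import *
to(555.6,-81.5,104,1.589)"
```

```text
time: 17.95
tool_pos: [554.9, -81.9, 259.5]
tcp_rot: [-3.14, -0.001, 1.589]
contact_force: [-0.2, 0.8, -0.7]
grip_width: 26.2
finger_force: 0.0
time: 18.2
tool_pos: [555.2, -82.0, 261.0]
tcp_rot: [3.141, 0.0, 1.589]
contact_force: [0.6, -0.2, 0.3]
grip_width: 25.9
finger_force: 0.0
t 18.2 grasp [555.3 -82.  102. ] yaw 1.589 w 25.9 F [ 0.6 -0.2  0.3] -> shift [ 0.5  0.3 -2. ] turn -0.0 q [-0.28  0.56  1.61  0.    0.97 -0.3 ]
```

```bash
python3 shift.py '{"increments":[[5,0,0,0,0],[5,0,0,0,0],[5,0,0,0,0],[5,0,0,0,0]]}'; python3 -c "
from h import *
to(555.6,-81.5,104,1.589)"
```

```text
time: 18.7
tool_pos: [555.5, -81.9, 261.0]
tcp_rot: [3.139, 0.0, 1.589]
contact_force: [4.9, 1.1, -1.5]
grip_width: 9.7
finger_force: 30.0
t 18.7 grasp [555.9 -82.  102. ] yaw 1.589 w 9.7 F [ 4.9  1.1 -1.5] -> shift [ 0.5 -0.3 -2. ] turn -0.0 q [-0.28  0.56  1.61  0.    0.97 -0.3 ]
```

```bash
python3 shift.py '{"increments":[[5,0,-5,0,0],[5,0,-10,0,0],[5,0,-14,0,0],[5,0,-17,0,0],[5,0,-17,0,0]]}'; python3 shift.py '{"increments":[[5,0,-2,0,0],[5,0,-2,0,0]]}'; python3 -c "
from h import *
to(535.4,-82,102,1.589)"
```

```text
time: 19.32
tool_pos: [539.3, -82.2, 261.2]
tcp_rot: [3.136, 0.0, 1.589]
contact_force: [10.5, 1.7, -4.5]
grip_width: 10.3
finger_force: 30.0
time: 19.58
tool_pos: [537.5, -82.2, 261.2]
tcp_rot: [3.136, 0.001, 1.589]
contact_force: [11.4, 0.9, -5.2]
grip_width: 9.9
finger_force: 30.0
t 19.57 grasp [538.4 -82.3 102.2] yaw 1.589 w 9.9 F [11.4  0.9 -5.2] -> shift [ 0.3 -3.   0.2] turn -0.0 q [-0.29  0.53  1.66  0.    0.94 -0.31]
```

```bash
python3 shift.py '{"increments":[[5,0,-2,0,0],[5,0,-2,0,0],[5,0,-2,0,0]]}'; python3 -c "
from h import *
from plant import bot
to(535.4,-82,102,1.589)
c=bot.capture('scene');np.savez('pics/s3.npz',**c)
cv2.imwrite('pics/s3.png',cv2.resize(c['color'][130:260,130:300,::-1],None,fx=4.5,fy=4.5,interpolation=cv2.INTER_CUBIC))
"
```

```text
time: 19.95
tool_pos: [535.7, -82.2, 261.2]
tcp_rot: [3.136, 0.0, 1.589]
contact_force: [11.5, 2.3, -4.5]
grip_width: 10.0
finger_force: 30.0
t 19.95 grasp [536.6 -82.3 102.2] yaw 1.589 w 10.0 F [11.5  2.3 -4.5] -> shift [ 0.3 -1.2  0.2] turn -0.0 q [-0.29  0.53  1.67  0.    0.94 -0.31]
```

View pics/s3.png

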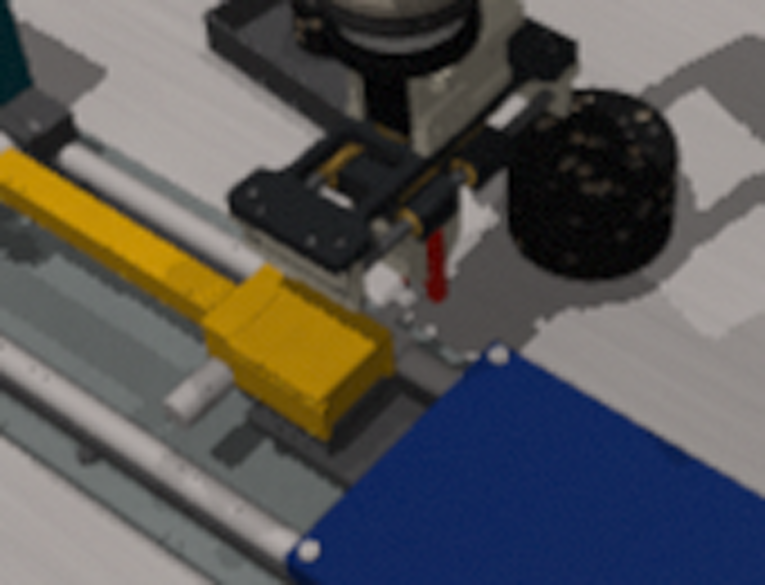

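The picture shows the tab (436,265) in the fingers, clear of the hood. I'll measure its travel from the two scene views on the plane of the tab's +y edge.

Run:
```python
from h import *
def yplane(c,u,v,y):
    d=c['R'].T@np.linalg.inv(c['K'])@np.array([u,v,1.]);o=-c['R'].T@c['t'];return o+d*(y-o[1])/d[1]
for f in('scene0','s3'):
    c=dict(np.load(f'pics/{f}.npz'));m=masks(c)['red'];m=m&(np.arange(512)[None]>190)
    k=blobs(m,4)[0];
    h=cv2.cvtColor(c['color'],cv2.COLOR_RGB2HSV)
    for v in range(int(k[:,1].max())-10,int(k[:,1].max())+1,3):
        r=k[np.abs(k[:,1]-v)<.5,0]; print(f,v,r.min(),r.max(),yplane(c,r.max()+.5,v,-67.5).round(1),yplane(c,r.min()-.5,v,-67.5).round(1))
```

```text
scene0 191 214.0 220.0 [563.5 -67.5 106.2] [585.7 -67.5 126.6]
scene0 194 214.0 220.0 [564.4 -67.5  96.4] [586.8 -67.5 117.2]
scene0 197 219.0 221.0 [562.  -67.5  83.2] [571.9 -67.5  92.6]
scene0 200 221.0 221.0 [563.  -67.5  73. ] [566.3 -67.5  76.2]Traceback (most recent call last):
  File "<stdin>", line 6, in <module>
IndexError: list index out of range
```

Run:
```python
from h import *
for f in('scene0','s3'):
    c=dict(np.load(f'pics/{f}.npz'));a=c['color'].astype(int);r=a[...,0]-a[...,1:].max(2)
    m=(r>45);m[:, :200]=0;m[:170]=0;m[215:]=0;m[:,250:]=0
    k=blobs(m,2)[0];print(f,k.min(0),k.max(0),r[188:200:2,208:234].tolist())
    b=k.max(0)[1]
c=dict(np.load('pics/s3.npz'))
for x in(-68,-88):
  R=lambda p:np.array([623.5+p[0]*1-p[1]*.018,-80.3+p[1]+p[0]*.018,p[2]])
  print(x,[proj(c,R((x+sx,sy,z))).round(1).tolist() for sx in(-5,5) for sy in(-14,14) for z in (75,117)])
```

```text
scene0 [213. 181.] [223. 201.] [[6, 5, 5, 5, 15, 47, 84, 91, 88, 85, 84, 90, 98, 92, 64, 17, 6, 6, 7, 5, 7, 6, 5, 5, 5, 6], [5, 4, 7, 5, 11, 36, 85, 86, 86, 84, 84, 85, 85, 77, 66, 22, 9, 6, 5, 6, 5, 7, 7, 7, 6, 5], [6, 6, 4, 5, 7, 21, 89, 83, 87, 83, 82, 85, 87, 82, 69, 27, 12, 6, 7, 6, 6, 5, 6, 6, 6, 7], [1, 4, 6, 6, 7, 15, 75, 87, 85, 85, 86, 82, 86, 79, 67, 39, 16, 5, 5, 4, 5, 5, 5, 6, 5, 6], [-4, -5, -4, 1, 4, 15, 55, 70, 51, 50, 76, 83, 84, 83, 73, 44, 18, 6, 6, 5, 7, 5, 6, 5, 6, 7], [27, 12, -2, -3, -3, -3, 6, 13, 5, 5, 12, 51, 84, 82, 73, 54, 19, 5, 7, 7, 6, 6, 7, 6, 6, 7]]
s3 [225. 181.] [228. 196.] [[1, 3, 3, 0, 2, 3, 6, 4, 5, 5, 4, 5, 4, 4, 4, 3, 15, 54, 71, 73, 43, 16, 5, 4, 3, 3], [4, 4, 4, 3, 7, 6, 6, 6, 6, 5, 5, 4, 5, 3, 4, 4, 14, 47, 70, 76, 45, 19, 6, 4, 3, 3], [5, 4, 3, 5, 7, 6, 6, 6, 7, 6, 10, 23, 27, 3, 2, 10, 30, 57, 74, 74, 58, 25, 3, 1, 3, 4], [4, 4, 3, 7, 6, 6, 6, 7, 7, 5, 5, 5, 4, 4, 3, 3, 15, 67, 73, 75, 64, 29, 3, 2, 3, 3], [4, 4, 4, 3, 3, 6, 6, 5, 6, 5, 4, 5, 4, 5, 3, 3, 11, 32, 57, 68, 35, 12, 3, 2, 3, 3], [9, 6, 4, -1, -3, -2, 2, 4, 3, 3, 3, 4, 3, 2, 4, 3, 2, 3, 5, 3, 3, 3, 3, 3, 3, 3]]
-68 [[215.9, 190.9], [214.6, 179.2], [224.9, 196.2], [223.9, 184.5], [213.2, 193.5], [211.8, 181.8], [222.2, 198.8], [221.1, 187.1]]
-88 [[221.2, 186.0], [220.1, 174.2], [230.1, 191.1], [229.3, 179.4], [218.5, 188.4], [217.4, 176.7], [227.5, 193.6], [226.6, 181.9]]
```

Both views give a travel of about 19–20 mm, past the 16 mm the ball needs. Now I'll lift along the arc.

```bash
python3 shift.py '{"increments":[[5,0,0,-5,0],[5,0,0,-10,0],[5,-1,0,-15,0],[5,-2,0,-20,0],[5,-2,0,-20,0]]}'; python3 -c "
from h import *
to(536.6,-84,122,1.589)"
```

```text
time: 20.62
tool_pos: [535.7, -84.2, 281.4]
tcp_rot: [3.135, 0.0, 1.588]
contact_force: [12.5, 2.5, -5.8]
grip_width: 9.9
finger_force: 30.0
t 20.62 grasp [536.7 -84.2 122.4] yaw 1.588 w 9.9 F [12.5  2.5 -5.8] -> shift [ 0.2 -0.1  0.4] turn -0.001 q [-0.3   0.5   1.65  0.    0.99 -0.32]
```

```bash
python3 shift.py '{"increments":[[5,-2,0,-10,0],[5,-4,0,-20,0],[5,-6.5,0,-29,0],[5,-9.5,0,-39,0],[5,-9.5,0,-39,0]]}'; python3 -c "
from h import *
from plant import bot
to(536.6,-94,162,1.589)
c=bot.capture('scene');np.savez('pics/s4.npz',**c)
cv2.imwrite('pics/s4.png',cv2.resize(c['color'][110:260,110:300,::-1],None,fx=4,fy=4,interpolation=cv2.INTER_CUBIC))"
```

```text
time: 21.25
tool_pos: [535.8, -93.5, 320.7]
tcp_rot: [3.135, -0.001, 1.588]
contact_force: [11.6, 3.7, -5.1]
grip_width: 9.5
finger_force: 30.0
t 21.25 grasp [536.9 -93.3 161.7] yaw 1.588 w 9.5 F [11.6  3.7 -5.1] -> shift [-0.6 -0.3 -0.3] turn -0.001 q [-0.31  0.46  1.6   0.    1.08 -0.33]
```

View pics/s4.png

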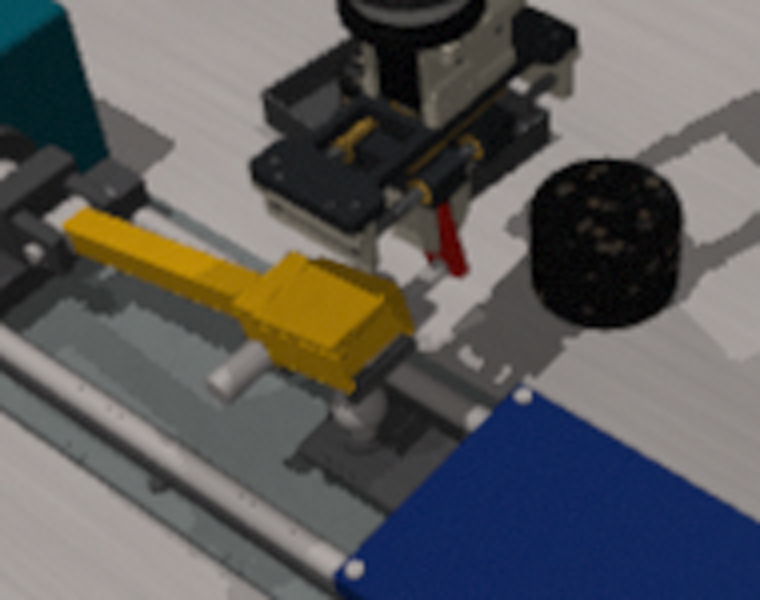

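The coupler (330,315) is up and off the ball (360,415), with the tab (452,240) tilting in the pads. I'll keep lifting to about 85–90 mm.

```bash
python3 shift.py '{"increments":[[5,-3.5,0,-10,0],[5,-7.5,0,-20,0],[5,-12,0,-29,0],[5,-12,0,-29,0],[5,-12,0,-29,0]]}'; python3 -c "
from h import *
to(536.6,-106,191,1.589)"; python3 shift.py '{"increments":[[5,0,0,0,0],[5,0,0,0,0],[5,0,0,0,0]]}'; python3 -c "
from h import *
from plant import bot
to(536.6,-106,191,1.589)
c=bot.capture('scene');np.savez('pics/s5.npz',**c)
cv2.imwrite('pics/s5.png',cv2.resize(c['color'][60:340,90:460,::-1],None,fx=2.1,fy=2.1,interpolation=cv2.INTER_CUBIC))"
```

```text
time: 21.92
tool_pos: [535.9, -105.0, 349.2]
tcp_rot: [3.136, -0.002, 1.589]
contact_force: [12.8, 5.1, -2.4]
grip_width: 10.1
finger_force: 30.0
t 21.93 grasp [ 536.8 -104.7  190.2] yaw 1.589 w 10.1 F [12.8  5.1 -2.4] -> shift [-1.2 -0.2 -0.8] turn -0.0 q [-0.33  0.43  1.55  0.    1.16 -0.35]
time: 22.3
tool_pos: [535.9, -104.9, 349.1]
tcp_rot: [3.136, -0.001, 1.589]
contact_force: [11.9, 5.3, -3.5]
grip_width: 9.9
finger_force: 30.0
t 22.3 grasp [ 536.8 -104.7  190.1] yaw 1.589 w 9.9 F [11.9  5.3 -3.5] -> shift [-1.3 -0.2 -0.9] turn -0.0 q [-0.33  0.43  1.55  0.    1.16 -0.35]
```

View pics/s5.png

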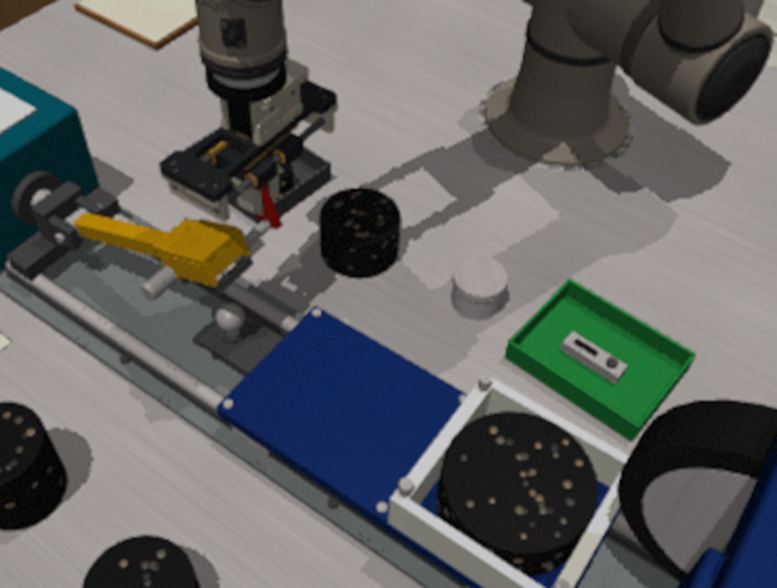

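The coupler (205,245) hangs clear of the ball (230,318) and the arm is still, so I'll hand in.

```bash
python3 -c "
from plant import bot
print(bot.close_job())"
```

```text
the job is handed in; nothing more can be done
None
```

I handed the job in at about 22 s: both small cores are in the steel tray, the clamp bar is in the green bin, and the coupler is held about 85–90 mm above the ball. It is held by its latch tab rather than the hood, and I don't know the judge's result because the hand-in gave no verdict.

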